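# Cense the votive tablet over the incense bowl

## Task

Turn the incense heater on at its rotary switch, then take the arch-topped clay tablet (not the round one) out of the grooved rest and carry it over the things on the board to the brass incense bowl on the heater. Finish while still holding it there in the rising scent: upright and still, centred over the bowl's mouth with its foot a finger's breadth above the rim, its broad faces parallel to the line through the bowl's two ears. Neither the tablet nor the gripper may touch the bowl, its ears or its clip, and the bowl and everything else on the board stay where they are.

Things in the scene. Friction and masses are not known exactly. Their poses are not given: they have to be found in the camera images.
- switch (a joint): rotary switch on the heater's top deck, turning about a vertical axis. 0 = off, 1.047 rad (60 degrees) = on, growing clockwise seen from above, with a stop at each end. A spring inside resists with about 0.1 N m at first, less towards half-way, and beyond that snaps the handle over to the other stop and holds it there.
- switch_grip (a point): point on the switch's axis at the height to grip its bar handle, 7 mm below the handle's top. The handle is a black bar 60 long, 14 wide and 30 high on a round skirt of 60 diameter; the bar stands from 50 to 80 mm above the board. x runs along the bar to its white pointer, y across its 14 mm width, z up; the point turns with the handle. When off, the pointer looks towards the bowl.
- heater: fixed grey casing of the electric incense heater, 280 (x) x 170 (y), top deck 40 mm above the board; origin under its middle. The switch is on its deck at x = -90 mm (robot side), a round hot plate of 132 diameter at x = +55 mm, 46 mm above the board, with the bowl on it.
- arch_centre (a point): centre, half-way up, of the arch-topped clay tablet: 60 wide, 14 thick, 90 high, 130 g, straight sides up to 60 mm and a half-round top of 30 mm radius. It stands on its foot in the rest's groove. x is its thickness (14 mm; its face with the stupa relief looks to -x), y its width, z up. The top 35 mm of its broad faces are plain, good for the grip.
- arch_foot (a point): middle of the arch-topped tablet's underside, 45 mm below its centre; same axes.
- disc_centre (a point): 45 mm above the foot of the other tablet, to be left alone: a round disc of 76 mm diameter and 14 mm thick on a narrow foot 40 wide, 88 mm high in all, in the same groove, its middle 100 mm from the other's. Same axes.
- rest: fixed dark wooden rest, 80 (x) x 210 (y) x 25 mm high, origin at the middle of its underside. Along its top runs a groove (along y) 18 wide and 12 deep whose floor is 13 mm above the board; the two tablets stand in it 50 mm either side of the middle, in either order.
- bowl_mouth (a point): centre of the brass incense bowl's mouth, in the plane of its rim, 101 mm above the board. Rim 108 across outside, 100 inside. y runs through the two ears (155 mm over both, tops 18 mm above the rim); z up. At the +x side a steel spring clip 24 wide grips the rim, 43 to 65 mm from the axis, standing 30 mm above the rim. The bowl (650 g) stands loose on the hot plate, turned a little.
- bowl: the same bowl: origin at the middle of its foot, 55 mm below the mouth; same axes.
- box: carved boxwood incense box with a shut sliding lid, 96 x 62 x 47 mm, on the board between rest and heater; origin under its middle. Leave it.
- dorje: bronze dorje lying on the board along its x, 156 x 38 x 36 mm, between rest and heater towards the back; origin under its middle. Leave it.
- candlestick: brass candlestick, foot 72 in diameter, 150 mm high, between rest and heater: the tallest thing in the way; origin under its middle. Leave it.
- coil_holder: turquoise enamel coil holder, a dish 106 in diameter with a post 36 mm high, behind the rest; origin under its middle. Leave it.
- bell: bronze hand bell, mouth 82 in diameter, 146 mm high, behind the rest; origin under its middle. Leave it.
- arch: the arch-topped tablet itself: origin in the middle of its underside; axes as at arch_centre.
There are look-alikes about, which are no part of the job. What is shaped like the arch but blue or red is not meant.

How it is judged:
By the outcome, as a careful person would: the job done as asked, in the order asked, and still so for the second after the job is handed in, while the arm keeps its last pose, push and grip.
It also fails if it takes over 56 s, if anything falls off the work surface, if the arm or the gripper's body presses on something with over 40 N, if the wrist force passes 120 N, or if a joint passes its speed limit or range.

## Robot

A 6-joint arm with a two-finger parallel gripper is mounted at the origin on the work surface. World frame = base frame: x ahead of the robot, y to its left, z up, the work surface at z = 0. Lengths are in m, angles in rad, forces in N, time in s.
With the tool pointing down it reaches from about 0.425 to 0.95 m from the base axis. Payload 3.5 kg.
Tool frame: the origin (TCP) lies midway between the tips of the shut fingers; the grasp point (between the pads) lies 19 mm behind it; z points along the fingers, y is the line along which they close (so a half turn about z gives the same grasp; the last joint's range is limited). The gripper opens to 85 mm and grips with 20 to 120 N. Pads are 22 mm wide; open, the fingers measure 114 mm over their backs; the gripper's body (76 mm by 85 mm) begins 54 mm behind the grasp point. The pads swing forward as they close: fully open they stand 13 mm farther back than shut.
Start: joints at [1.05, 0.286, 1.577, -0, 1.279, -0.15], TCP at [0.245, 0.629, 0.231] pointing down, gripper open.
Joint ranges: [-2.77, 2.77], [-0.9, 2.22], [0.21, 2.48], [-1.53, 4.67], [0.24, 2.81], [-2.84, 2.84]. Speed limits (rad/s): [2.79, 2.79, 3.14, 3.14, 3.14, 3.14].

## Interface

Orientations are given as a unit quaternion [x, y, z, w].
In Python, from plant import ctrl gives the robot as it stands.
- The arm moves only by the tool arm_command, never from a script. Its argument "steps" is one flat list of numbers, 5 for each row, row after row: the opening in per cent of the stroke, from 0 (shut) to 100 (fully open), then the shift along the tool's x, y, z each as a share of 25 mm, from -1 to 1, then the turn about the tool's z as a share of 0.1 rad, from -1 to 1. In form: [grip, tx, ty, tz, spin, grip, tx, ty, tz, spin, ...]. A call has 1 to 8 rows; each row shifts and turns the commanded pose from where the row before left it, along the tool's axes as they then stand; what a row does not reach is not made up. A row lasts 1/12 s, in which the tool goes at most 41.7 mm and 7.16 degrees, less where a joint would pass 70% of its speed; a pose out of reach is approached as far as the arm can. A call with a number of a shift or a turn outside -1 to 1 is refused whole. A call with a gripper value outside its range is refused whole. The fingers move at their own pace and stop on an object; "squeeze" is the grip in N (left out, the last holds). Time passes only in rows, so rows that do not move let the fingers close. It gives the time, the measured TCP pose, the force, the opening and the grip force at its end, in the units of the state.
- ctrl.get_state(): the state, without advancing time (a new reading comes with each control period).
- ctrl.read_camera(name): name is "scene" or "top"; returns the picture (480x640x3 uint8, red, green, blue); there is no depth.
- ctrl.camera_model(name): a dict with "intrinsics" (3x3 intrinsics, pixels), "D" ([k1, k2, p1, p2, k3] as OpenCV has them; the pictures are not rectified), "rvec" (rotation vector, rad) and "tvec" (3), from world to camera coordinates, as OpenCV has them. Camera axes: x right, y down, z forward; pixel columns grow to the right and rows downward; lengths in m; the calibration is good to about 2 mm. A picture is of the moment at which its call begins. camera_model takes no time and is no camera call.
- ctrl.sign_off(): hands the job in; it is judged then, once.
The state is a dict: "time": time; "qpos": joint angles; "dq": joint speeds; "joint_efforts": joint torques, N m; "eef_pos": TCP position; "tcp_rot": TCP orientation; "contact_force": force on the tool from outside, world axes, zero at the start; "wrist_torque": the same for the moment, N m; "opening": opening from 0.0 (shut) to 1.0 (fully open); "finger_force": force on a finger pad.
Only numpy, scipy, OpenCV 4.12 (cv2) and the standard library are available. Lean on these libraries where they do the work, as an engineer would, in place of code of your own. Each camera call takes 0.05 s, during which the arm holds its last target. There are 200 camera calls.

## Working session

There is one attempt and no reset: what is moved stays moved. The work goes in short steps, Python scripts to look and compute and a tool call to move; the robot and the scene stay as the last step left them, time stands still between calls to the robot, and variables do not carry over. Pictures are saved under pics/ and viewed, at most 10 in all, crops included, and the job is handed in when it is done.

Besides the shell and the picture viewer there is one more tool, called after ">>>" as a command line: name --argument value ..., lists and objects as JSON in quotes. arm_command: Moves the arm, as the interface text tells. Its arguments: {"type":"object","properties":{"steps":{"type":"array","items":{"type":"number"}},"squeeze":{"type":"number"}},"required":["steps"]}

```bash
mkdir -p pics; ls; cat > h.py <<'E'
import numpy as np, cv2
from plant import ctrl
def snap(n,f):
    im=ctrl.read_camera(n); cv2.imwrite('pics/'+f,im[:,:,::-1]); return im
def cam(n):
    m=ctrl.camera_model(n); return [np.array(m[k],float) for k in('intrinsics','D','rvec','tvec')]
def ray(n,uv):
    K,D,r,t=cam(n); p=cv2.undistortPoints(np.array(uv,float).reshape(-1,1,2),K,D)[:,0]
    R=cv2.Rodrigues(r)[0]; d=np.c_[p,np.ones(len(p))]@R; return -R.T@t.ravel(),d
def atz(n,uv,z):
    c,d=ray(n,uv); return c+d*((z-c[2])/d[:,2])[:,None]
def proj(n,P):
    K,D,r,t=cam(n); return cv2.projectPoints(np.array(P,float).reshape(-1,1,3),r,t,K,D)[0][:,0]
E
python3 - <<'E'
from h import *
snap('scene','s1.png');snap('top','t1.png')
for n in('scene','top'):print(n,ray(n,[[320,240]]),cam(n)[0][0,0])
print(ctrl.get_state())
E
```

```text
pics
scene (array([0.89044545, 0.25473479, 0.8109765 ]), array([[-0.41824446, -0.32589297, -0.84800384]])) 446.76263969594197
top (array([ 0.49022294, -0.03051409,  0.98089145]), array([[ 0.05537641,  0.0052323 , -0.99867216]])) 501.4310637760276
{'time': 0.1, 'qpos': array([ 1.05001342e+00,  2.87117379e-01,  1.57801088e+00,  4.06568268e-06,
        1.27860754e+00, -1.49970199e-01]), 'dq': array([-2.17380999e-03, -2.81245014e-03, -3.13412274e-03, -7.23652137e-05,
       -4.51772379e-04,  2.80436598e-04]), 'joint_efforts': array([ 5.86669976e-04, -4.07293832e+01, -2.93701154e+01, -2.38307384e-04,
        3.41174389e-03, -1.19668559e-05]), 'eef_pos': array([0.24425933, 0.62862607, 0.2300693 ]), 'tcp_rot': array([ 1.84346412e-01,  9.82860749e-01, -1.01123097e-03, -3.54518711e-04]), 'contact_force': array([ 0.18386028, -0.64985263, -0.0787487 ]), 'wrist_torque': array([0.02746097, 0.00124014, 0.01000503]), 'finger_force': 0.0, 'opening': 0.9966612769056664}
```

View pics/s1.png

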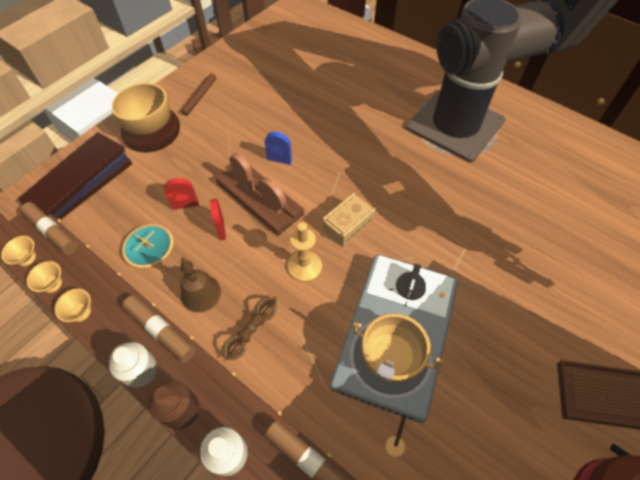

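View pics/t1.png

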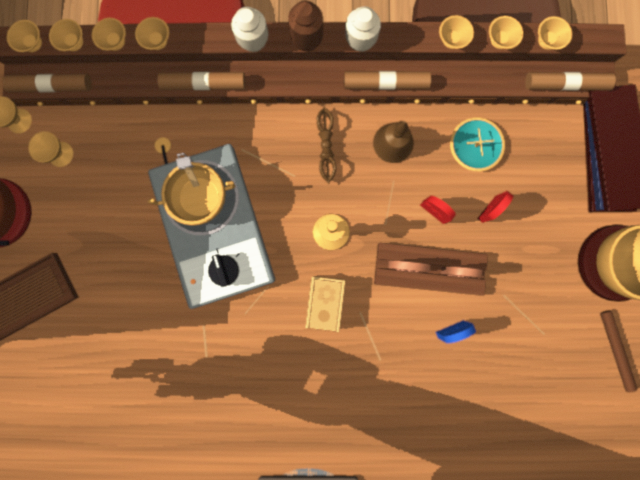

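The scene picture shows the heater at about (395,335), with the switch at (412,285) and the bowl at (396,347). The rest is at about (260,200), with tablets at (241,168) and (272,193). In the top picture the heater is at (210,225), the switch at (223,268), the bowl at (195,194), and the rest at (432,268) with tablets at (407,266) and (463,271). The red and blue arch-like pieces at scene (180,193), (217,218), (279,148) are look-alikes. I'll enlarge both views.

```bash
python3 - <<'E'
from h import *
s=cv2.imread('pics/s1.png');t=cv2.imread('pics/t1.png')
r=lambda im,x,y,w,h,k:cv2.resize(im[y:y+h,x:x+w],None,fx=k,fy=k,interpolation=cv2.INTER_CUBIC)
cv2.imwrite('pics/c1.png',np.vstack([r(s,210,140,133,100,6)[:300] if 0 else r(s,210,145,100,90,5)[:300,:500],r(t,365,235,100,60,5)[:300,:500]]) if 0 else np.hstack([r(s,205,145,100,100,4),r(t,370,225,100,100,4)][:2]) if 0 else np.vstack([r(s,205,145,133,90,6)[:300*0+540,:798]]))
cv2.imwrite('pics/c2.png',np.hstack([r(s,325,245,133,190,3),r(t,140,135,133,190,3)]))
cv2.imwrite('pics/c3.png',r(t,368,235,130,65,6))
E
```

```text
(no output)
```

View pics/c1.png

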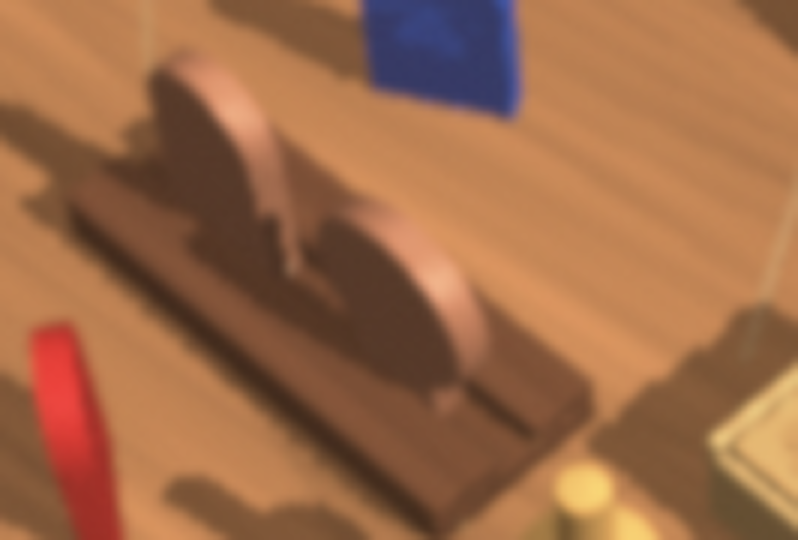

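View pics/c2.png

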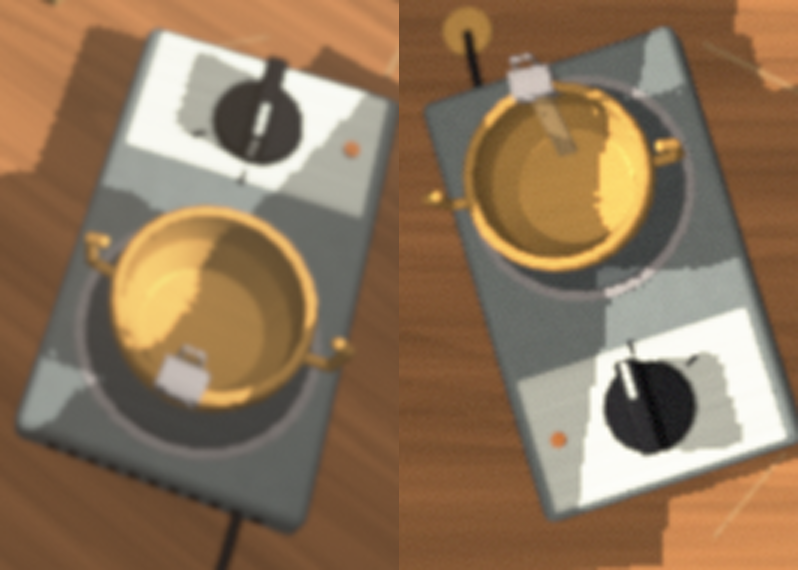

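View pics/c3.png

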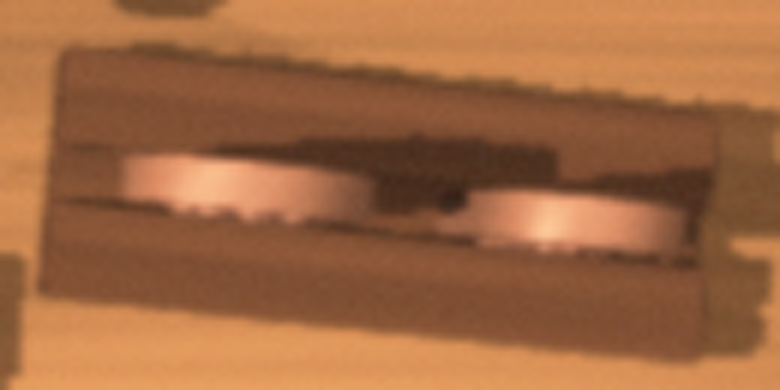

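```bash
cat > fit.py <<'E'
from h import *
from scipy.optimize import least_squares
def T(p,L):
    c,s=np.cos(p[2]),np.sin(p[2]); L=np.array(L,float); return np.c_[p[0]+c*L[:,0]-s*L[:,1],p[1]+s*L[:,0]+c*L[:,1],L[:,2]]
tc=lambda a:np.array(a,float)/6+[367.6,234.6]
th=lambda a:(np.array(a,float)-[399,0])/3+[139.7,134.7]
sh=lambda a:np.array(a,float)/3+[324.7,244.7]
sc=lambda a:np.array(a,float)/6+[204.6,144.6]
def fit(obs,p0):
    f=lambda p:np.concatenate([(proj(n,T(p,L))-uv).ravel() for n,L,uv in obs])
    r=least_squares(f,p0,loss='soft_l1'); print(np.round(r.x,4),'res',np.round(r.fun,1)); return r.x
# rest: its x away from robot
R=[[.04,.105,.025],[.04,-.105,.025],[-.04,-.105,.025],[-.04,.105,.025]]
rest=fit([('top',R,tc([[62,48],[715,112],[700,358],[40,292]])),('scene',[R[0],R[1],R[3]],sc([[435,520],[70,205],[592,392]]))],[.48,-.2,0])
H=[[.14,.085,.04],[.14,-.085,.04],[-.14,-.085,.04],[-.14,.085,.04]]
heat=fit([('top',H,th([[430,105],[672,30],[798,432],[552,518]])),('scene',H,sh([[292,530],[20,430],[155,32],[395,102]]))],[.5,.2,-.3])
E=[[0,.0765,.117],[0,-.0765,.117]]
def rimc(c,w):  # extreme points box centre
    return c
C=[[0,0,.101]]
bowl=fit([('top',E,th([[433,198],[668,152]])),('scene',E,sh([[343,350],[95,238]])),('top',C,th([[560,177]])),('scene',C,sh([[214,304]]))],[.6,.2,-.2])
print('plate',T(heat,[[.055,0,0]]),'switch',T(heat,[[-.09,0,.073]]))
s=cv2.imread('pics/s1.png');t=cv2.imread('pics/t1.png')
a=np.linspace(0,2*np.pi,60);ah=np.linspace(0,np.pi,30)
def draw(P,col):
    for n,im in(('scene',s),('top',t)):
        cv2.polylines(im,[np.int32(proj(n,P)*16)],False,col,1,cv2.LINE_AA,4)
draw(T(rest,R+R[:1]),(255,255,0));draw(T(heat,H+H[:1]),(255,255,0));draw(T(bowl,np.c_[.054*np.cos(a),.054*np.sin(a),0*a+.101]),(0,0,255));draw(T(bowl,E),(0,0,255))
draw(T(heat,np.c_[-.09+.03*np.cos(a),.03*np.sin(a),0*a+.05]),(0,255,0))
bar=[[-.12,.007,.08],[-.06,.007,.08],[-.06,-.007,.08],[-.12,-.007,.08],[-.12,.007,.08]]
draw(T(heat,bar),(0,255,0))
for x in(.007,-.007):
  draw(T(rest,np.r_[[[x,-.02,.013]],[[x,-.08,.013]],np.c_[0*ah+x,-.05-.03*np.cos(ah),.073+.03*np.sin(ah)],[[x,-.02,.013]]]),(0,255,0))
  draw(T(rest,np.c_[0*a+x,.05+.038*np.cos(a),.063+.038*np.sin(a)]),(255,0,0))
r=lambda im,x,y,w,h,k:cv2.resize(im[y:y+h,x:x+w],None,fx=k,fy=k,interpolation=cv2.INTER_CUBIC)
cv2.imwrite('pics/o1.png',np.vstack([np.hstack([r(s,325,245,133,190,1.9)[:,:250],r(t,140,135,133,190,1.9)[:,:250]]),np.zeros((4,500,3),np.uint8)])) if 0 else None
A=np.hstack([r(s,325,250,133,180,3),r(t,140,140,133,180,3)])[:,:798]
B=np.hstack([r(s,205,145,110,100,4)[:,:],r(t,370,235,125,100,4)])
B=cv2.resize(B,(798,int(B.shape[0]*798/B.shape[1])))
O=np.vstack([A,B]);cv2.imwrite('pics/o1.png',cv2.resize(O,None,fx=600/O.shape[0],fy=600/O.shape[0],interpolation=cv2.INTER_AREA))
E
python3 fit.py
```

```text
[ 0.4892 -0.2354 -0.1024] res [-0.6 -0.9 -0.2 -0.6 -1.   0.3 -0.8  0.4 -0.7 -1.3 -2.3 -1.8 -0.  -2.1]
[0.5753 0.1834 0.3156] res [-4.3 -2.3 -0.5 -4.9  2.   0.8 -2.4  0.5  1.6  0.5 -5.7 -1.8 -3.9 -2.9
  0.4 -0.5]
[0.622  0.2034 0.1919] res [-5.4 -0.1  2.1 -1.6  3.4  0.4 -2.3 -3.7 -2.5 -0.2 -0.2 -2.1]
plate [[0.62759063 0.20047847 0.        ]] switch [[0.48975055 0.15547725 0.073     ]]
```

View pics/o1.png

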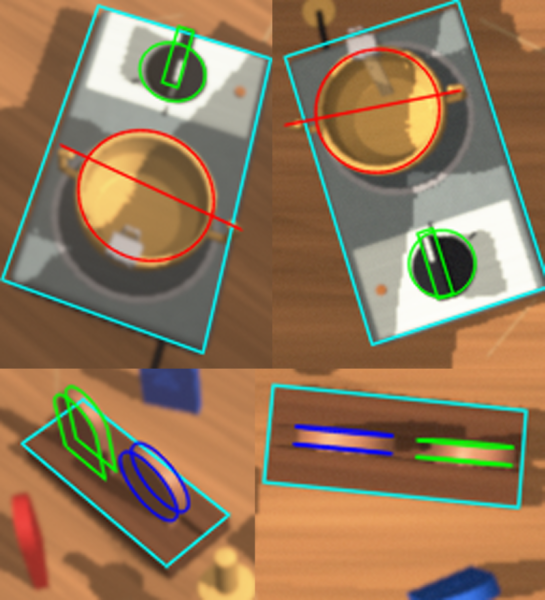

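The tall, straight-sided tablet on the far end (scene (241,168), top (463,271)) fits the arch outline (green). The nearer one at scene (272,193) fits the disc (blue), since it narrows to a foot. The red and blue pieces don't count. The arch is therefore at rest y = -50 mm. Next I'll check the switch and bowl centres view by view.

```bash
cat >> fit.py <<'E'
print('---')
def ell(mask,lo):
    cs=cv2.findContours(mask.astype(np.uint8),cv2.RETR_EXTERNAL,cv2.CHAIN_APPROX_NONE)[0]
    return max(cs,key=cv2.contourArea)
s=cv2.imread('pics/s1.png').astype(int);t=cv2.imread('pics/t1.png').astype(int)
for n,im,g in(('top',t,th([[650,405]])[0]),('scene',s,sh([[258,122]])[0])):
    m=(im.max(2)<75); x,y=np.int32(g); w=np.zeros_like(m);w[y-22:y+22,x-22:x+22]=1; m&=w
    m=cv2.morphologyEx(m.astype(np.uint8),cv2.MORPH_CLOSE,np.ones((7,7)));m=cv2.morphologyEx(m,cv2.MORPH_OPEN,cv2.getStructuringElement(2,(13,13)))
    e=cv2.fitEllipse(ell(m,0)); print(n,'skirt',np.round(e[0]+e[1],1),'hand',g,atz(n,[e[0],g],.05).round(4))
for n,g,p in(('top',th([[560,177]]),th([[433,198],[668,152]])),('scene',sh([[214,304]]),sh([[343,350],[95,238]]))):
    q=atz(n,p,.117); d=q[0]-q[1]; print(n,'rim',atz(n,g,.101).round(4),'ears mid',q.mean(0).round(4),'span',np.hypot(*d[:2]),'yaw',np.arctan2(-d[0],d[1]))
for n,p in(('top',th([[627,362],[661,446]])),('scene',sh([[262,120],[278,60]]))):print(n,'bar pts',p,atz(n,p,.08).round(4))
for n,p in(('top',th([[430,105],[672,30],[798,432],[552,518]])),('scene',sh([[292,530],[20,430],[155,32],[395,102]]))):
    q=atz(n,p,.04);d=q[0]+q[1]-q[2]-q[3];print(n,'heater',q.mean(0).round(4),np.arctan2(d[1],d[0]),np.linalg.norm(d)/2)
q=atz('top',tc([[62,48],[715,112],[700,358],[40,292]]),.025);d=q[0]+q[3]-q[1]-q[2];print('rest top',q.mean(0).round(4),np.arctan2(-d[0],d[1]))
q=atz('top',tc([[578,218],[578,190],[578,247]]),.103);print('arch top',q.round(4),'pred',T(rest,[[0,-.05,.103]]).round(4))
E
python3 fit.py | sed -n '/---/,$p'
```

```text
---
top skirt [223.3 270.3  27.8  28.7] hand [223.36666667 269.7       ] [[0.4858 0.1538 0.05  ]
 [0.487  0.1537 0.05  ]]
scene skirt [410.3 285.2  24.   27. ] hand [410.7        285.36666667] [[0.4893 0.1587 0.05  ]
 [0.4892 0.1595 0.05  ]]
top rim [[0.6217 0.1989 0.101 ]] ears mid [0.6205 0.2004 0.117 ] span 0.1395860467305735 yaw 0.19092664112419155
scene rim [[0.6248 0.2057 0.101 ]] ears mid [0.6248 0.2045 0.117 ] span 0.14190919463020432 yaw 0.20814552867712258
top bar pts [[215.7        255.36666667]
 [227.03333333 283.36666667]] [[0.5128 0.1619 0.08  ]
 [0.4626 0.1409 0.08  ]]
scene bar pts [[412.03333333 284.7       ]
 [417.36666667 264.7       ]] [[0.5024 0.1644 0.08  ]
 [0.4609 0.1503 0.08  ]]
top heater [0.5723 0.1808 0.04  ] 0.30956932999710124 0.2707758946806147
scene heater [0.5752 0.1876 0.04  ] 0.3136215732498287 0.2771748179341607
rest top [ 0.4888 -0.2366  0.025 ] -0.1012920086594524
arch top [[ 0.4842 -0.2777  0.103 ]
 [ 0.4923 -0.2779  0.103 ]
 [ 0.4758 -0.2775  0.103 ]] pred [[ 0.4841 -0.2851  0.103 ]]
```

>>> arm_command --steps '[60,-1,-0.88,0,0,60,-1,-0.88,0,0,60,-1,-0.88,0,0,60,-1,-0.88,0,0,60,-1,-0.88,0,0,60,-1,-0.88,0,0,60,-1,-0.88,0,0,60,-1,-0.88,0,0]'

```text
time: 0.77
eef_pos: [0.3673, 0.3909, 0.2308]
tcp_rot: [0.184, 0.983, -0.0, -0.0]
contact_force: [0.2, 0.3, -0.4]
opening: 0.6
finger_force: 0.0
```

>>> arm_command --steps '[60,-1,-0.88,0,0,60,-1,-0.88,0,0,60,-1,-0.88,0,0,60,-1,-0.88,0,0,60,-1,-0.88,0,0,60,-1,-0.88,0,0,60,-1,-0.88,0,0,60,-0.9,-0.88,0,0]'

```text
time: 1.43
eef_pos: [0.4878, 0.1553, 0.2309]
tcp_rot: [0.184, 0.983, -0.0, -0.0]
contact_force: [1.0, 0.9, 0.9]
opening: 0.598
finger_force: 0.0
```

>>> arm_command --steps '[60,0,0,0.5,-1,60,0,0,0.5,-1,60,0,0,0.5,-1,60,0,0,0.5,-1,60,0,0,0.5,-1,60,0,0,0.5,-1,60,0,0,0.5,-0.8,60,0,0,0,0]'

```text
time: 2.1
eef_pos: [0.4851, 0.1567, 0.1405]
tcp_rot: [-0.155, 0.988, 0.0, -0.003]
contact_force: [-0.8, -1.1, -0.3]
opening: 0.597
finger_force: 0.0
```

```bash
cat >> h.py <<'E'
def go(x,y,z,ang):
    """remaining shift in tool axes (units of 25 mm), now and after the spin (units 0.1 rad)"""
    from scipy.spatial.transform import Rotation as R
    st=ctrl.get_state(); Rm=R.from_quat(st['tcp_rot']).as_matrix(); p=np.array(st['eef_pos'])
    a=np.arctan2(Rm[1,1],Rm[0,1]); s=(a-ang+np.pi/2)%np.pi-np.pi/2
    d=(np.array([x,y,z])-p)/.025
    M2=Rm@R.from_rotvec([0,0,s]).as_matrix()
    print('t',round(st['time'],2),'p',p.round(4),'ang',round(a,4),'tilt',Rm[:,2].round(3),'q6',round(st['qpos'][5],2),'F',np.round(st['contact_force'],1),'T',np.round(st['wrist_torque'],2),'ff',np.round(st['finger_force'],1),'op',round(st['opening'],3))
    print('now',(Rm.T@d).round(2),'after',(M2.T@d).round(2),'spin',round(s/.1,2))
E
python3 - <<'E'
from h import *
go(.4875,.1565,.056,1.883)
s=snap('scene','s2.png');t=snap('top','t2.png')
p=ctrl.get_state()['eef_pos'];print(proj('scene',[p]),proj('top',[p]))
r=lambda im,x,y,w,h,k:cv2.resize(im[y:y+h,x:x+w],None,fx=k,fy=k,interpolation=cv2.INTER_CUBIC)[:,:,::-1]
cv2.imwrite('pics/c4.png',np.hstack([r(s,325,170,133,190,3),r(t,140,135,133,190,3)]))
E
```

```text
t 2.1 p [0.4851 0.1567 0.1405] ang 1.8813 tilt [-0.006 -0.001 -1.   ] q6 -1.77 F [-0.8 -1.1 -0.3] T [ 0.06 -0.04 -0.04] ff 0.0 op 0.597
now [-0.11 -0.04  3.38] after [-0.11 -0.04  3.38] spin -0.02
[[419.53265999 259.45985161]] [[210.43261215 269.90872683]]
```

View pics/c4.png

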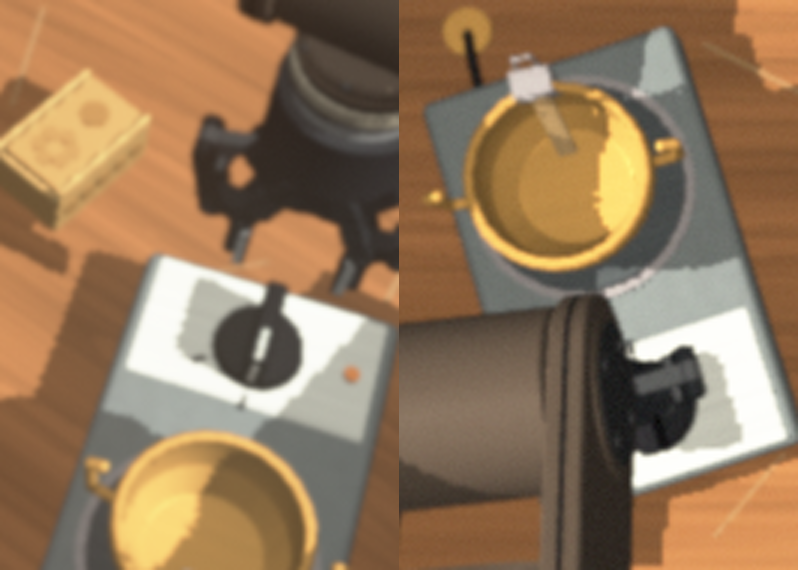

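The fingertips appear at scene crop (237,258) and (345,290), with their midpoint at about scene (422,261). That is 2–3 px off the projected TCP, so the scene camera is the biased one and I'll trust the top view more. The gripper straddles the bar, so I'm descending.

>>> arm_command --steps '[60,0,-0.08,0.7,0,60,0,0,0.7,0,60,0,0,0.7,0,60,0,0,0.7,0,60,0,0,0.58,0,60,0,0,0,0]'

```text
time: 2.7
eef_pos: [0.4864, 0.1549, 0.0573]
tcp_rot: [-0.153, 0.988, 0.0, -0.002]
contact_force: [-0.3, 0.1, -0.2]
opening: 0.601
finger_force: 0.0
```

>>> arm_command --steps '[0,0,0,0,0,0,0,0,0,0,0,0,0,0,0,0,0,0,0,0,0,0,0,0,0,0,0,0,0,0]' --squeeze 25

```text
time: 3.2
eef_pos: [0.4887, 0.1577, 0.0614]
tcp_rot: [-0.153, 0.988, 0.002, 0.001]
contact_force: [-2.1, 8.2, 3.2]
opening: 0.16
finger_force: 28.6
```

```bash
python3 - <<'E'
from h import *
go(.486,.155,.056,1.883)
E
```

```text
t 3.2 p [0.4887 0.1577 0.0614] ang 1.8784 tilt [ 0.002  0.005 -1.   ] q6 -1.77 F [-2.1  8.2  3.2] T [1.29 0.33 0.07] ff 28.6 op 0.16
now [ 0.14 -0.07  0.21] after [ 0.14 -0.07  0.21] spin -0.05
```

>>> arm_command --steps '[0,0,0.08,-0.1,0,0,0,0.07,0,0,0,0,0,0,0]' --squeeze 45

```text
time: 3.45
eef_pos: [0.4885, 0.158, 0.0616]
tcp_rot: [-0.155, 0.988, -0.001, 0.003]
contact_force: [7.5, -2.8, -11.3]
opening: 0.154
finger_force: 47.0
```

```bash
python3 - <<'E'
from h import *
go(.486,.155,.056,1.883)
E
```

```text
t 3.45 p [0.4885 0.158  0.0616] ang 1.8816 tilt [ 0.006 -0.002 -1.   ] q6 -1.76 F [  7.5  -2.8 -11.3] T [-0.44 -1.14  0.15] ff 47.0 op 0.154
now [ 0.13 -0.08  0.22] after [ 0.13 -0.08  0.22] spin -0.01
```

>>> arm_command --steps '[0,0,0,0.1,0.6,0,0,0,0,0.8,0,0,0,0,0.8,0,0,0,0,0.8,0,0,0,0,0.8,0,0,0,0,0.8,0,0,0,0,0.8]' --squeeze 60

```text
time: 4.03
eef_pos: [0.4886, 0.1571, 0.0615]
tcp_rot: [0.116, 0.993, -0.002, 0.002]
contact_force: [-0.4, -6.9, 3.5]
opening: 0.146
finger_force: 64.3
```

```bash
python3 - <<'E'
from h import *
go(.486,.155,.056,1.883-1.047)
E
```

```text
t 4.03 p [0.4886 0.1571 0.0615] ang 1.3378 tilt [ 0.003 -0.004 -1.   ] q6 -1.22 F [-0.4 -6.9  3.5] T [-1.24  0.11  0.07] ff 64.3 op 0.146
now [ 0.08 -0.11  0.22] after [ 0.02 -0.13  0.22] spin 5.02
```

>>> arm_command --steps '[0,0,0,0,0.8,0,0,0,0,0.8,0,0,0,0,0.8,0,0,0,0,0.8,0,0,0,0,0.8,0,0,0,0,0.8,0,0,0,0,0.6,0,0,0,0,0]'

```text
time: 4.7
eef_pos: [0.4882, 0.1564, 0.0615]
tcp_rot: [0.374, 0.927, -0.003, 0.002]
contact_force: [-0.5, -6.6, 3.6]
opening: 0.148
finger_force: 65.4
```

```bash
python3 - <<'E'
from h import *
go(.486,.155,.056,1.883-1.047)
E
```

```text
t 4.7 p [0.4882 0.1564 0.0615] ang 0.8045 tilt [ 0.002 -0.006 -1.   ] q6 -0.68 F [-0.5 -6.6  3.6] T [-1.43  0.36  0.82] ff 65.4 op 0.148
now [ 0.02 -0.1   0.22] after [ 0.03 -0.1   0.22] spin -0.32
```

>>> arm_command --steps '[0,0,0,0,-0.3,50,0,0,0,0,50,0,0,0,0,50,0,0,0,0,80,0,0,-1,0,80,0,0,-1,0,80,0,0,-1,0,80,0,0,-1,0]'

```text
time: 5.37
eef_pos: [0.4868, 0.159, 0.1606]
tcp_rot: [0.362, 0.932, 0.0, -0.0]
contact_force: [0.2, -0.4, -0.1]
opening: 0.796
finger_force: 0.0
```

>>> arm_command --steps '[80,0,0,-1,1,80,0,0,-1,1,80,0,0,-1,1,80,0,0,-0.6,1,80,0,0,0,1,80,0,0,0,1,80,0,0,0,1,80,0,0,0,1]'

```text
time: 6.03
eef_pos: [0.4869, 0.1591, 0.2498]
tcp_rot: [0.698, 0.716, 0.001, 0.0]
contact_force: [0.3, -0.2, -0.0]
opening: 0.797
finger_force: 0.0
```

```bash
python3 - <<'E'
from h import *
go(.4845,-.285,.22,-.102)
s=snap('scene','s3.png');t=snap('top','t3.png')
r=lambda im,x,y,w,h,k:cv2.resize(im[y:y+h,x:x+w],None,fx=k,fy=k,interpolation=cv2.INTER_CUBIC)[:,:,::-1]
cv2.imwrite('pics/c5.png',np.hstack([r(s,325,200,133,190,3),r(t,140,135,133,190,3)]))
E
```

```text
t 6.03 p [0.4869 0.1591 0.2498] ang 0.025 tilt [ 0.001  0.001 -1.   ] q6 0.09 F [ 0.3 -0.2 -0. ] T [-0.01 -0.02  0.02] ff 0.0 op 0.797
now [-17.76  -0.54   1.18] after [-17.68   1.71   1.18] spin 1.27
```

View pics/c5.png

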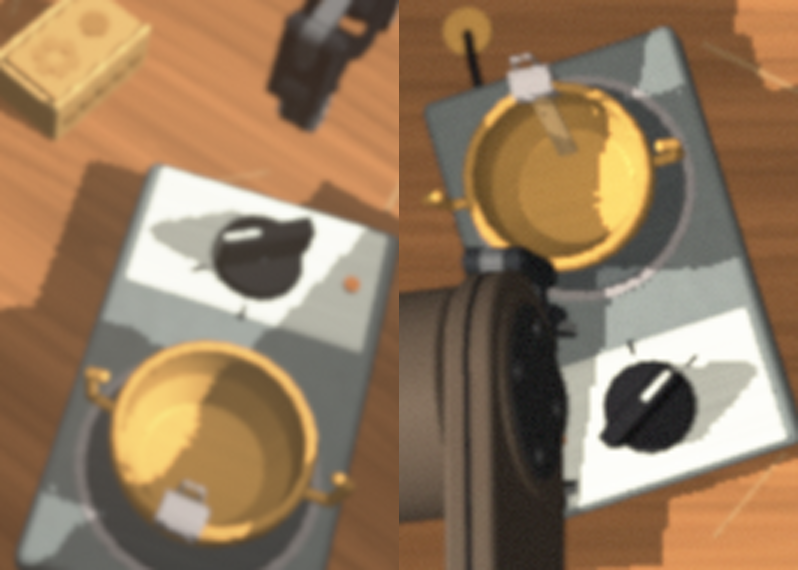

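The switch is on: its pointer turned clockwise to the second mark (top crop (657,385)), and the bowl hasn't moved. Next is the flight to the rest.

>>> arm_command --steps '[85,0,0,0,0.65,85,0,0,0,0.62,85,-1,0.1,0,0,85,-1,0.1,0,0,85,-1,0.1,0,0,85,-1,0.1,0,0,85,-1,0.1,0,0,85,-1,0.1,0,0]'

```text
time: 6.8
eef_pos: [0.4873, 0.007, 0.2495]
tcp_rot: [0.739, 0.673, 0.0, 0.0]
contact_force: [0.8, -0.1, -0.5]
opening: 0.853
finger_force: 0.0
```

>>> arm_command --steps '[85,-1,0.1,0,0,85,-1,0.1,0,0,85,-1,0.1,0,0,85,-1,0.1,0,0,85,-1,0.1,0,0,85,-1,0.1,0,0,85,-1,0.1,0,0,85,-1,0.1,0,0]'

```text
time: 7.47
eef_pos: [0.4879, -0.1942, 0.2495]
tcp_rot: [0.74, 0.673, 0.0, 0.0]
contact_force: [0.1, 0.4, 0.4]
opening: 0.852
finger_force: 0.0
```

>>> arm_command --steps '[85,-1,0.1,0,0,85,-1,0.1,0.3,0,85,-0.8,0.1,0.5,0,85,-0.6,0,0.5,0,85,0,0,0.5,0,85,0,0,0,0]'

```text
time: 7.97
eef_pos: [0.4854, -0.2773, 0.2003]
tcp_rot: [0.741, 0.672, -0.0, -0.004]
contact_force: [-0.6, 0.6, 0.3]
opening: 0.849
finger_force: 0.0
```

```bash
python3 - <<'E'
from h import *
go(.485,-.282,.068,-.102)
c=np.array([385,271]);q=atz('top',[[368+690/6-.4,270.5]],.073)+[.0015,.003,0];print('right edge',q, 'centre y',q[0,1]+.03)
E
```

```text
t 7.97 p [ 0.4854 -0.2773  0.2003] ang -0.0971 tilt [-0.005  0.005 -1.   ] q6 -0.6 F [-0.6  0.6  0.3] T [ 0.07 -0.02  0.02] ff 0.0 op 0.849
now [-0.21  0.03  5.29] after [-0.21  0.03  5.29] spin 0.05
right edge [[ 0.4861336 -0.317206   0.073    ]] centre y -0.28720600464239676
```

>>> arm_command --steps '[85,-0.26,0,0.8,0,85,0,0,0.8,0,85,0,0,0.8,0,85,0,0,0.8,0,85,0,0,0.8,0,85,0,0,0.8,0,85,0,0,0.45,0,85,0,0,0,0]'

```text
time: 8.63
eef_pos: [0.485, -0.2824, 0.0702]
tcp_rot: [0.74, 0.673, -0.0, -0.003]
contact_force: [-0.9, -0.3, -0.3]
opening: 0.854
finger_force: 0.0
```

>>> arm_command --steps '[0,0,0,0,0,0,0,0,0,0,0,0,0,0,0,0,0,0,0,0,0,0,0,0,0,0,0,0,0,0,0,0,0,0,0,0,0,0,0,0]' --squeeze 20

```text
time: 9.3
eef_pos: [0.4865, -0.2853, 0.0741]
tcp_rot: [0.741, 0.672, -0.0, 0.0]
contact_force: [-1.5, 0.3, 6.0]
opening: 0.159
finger_force: 24.7
```

```bash
python3 - <<'E'
from h import *
go(.485,-.284,.068,-.102)
E
```

```text
t 9.3 p [ 0.4865 -0.2853  0.0741] ang -0.0969 tilt [-0.    -0.001 -1.   ] q6 -0.61 F [-1.5  0.3  6. ] T [ 0.11  0.6  -0.04] ff 24.7 op 0.159
now [ 0.04 -0.07  0.24] after [ 0.04 -0.07  0.24] spin 0.05
```

>>> arm_command --steps '[0,0,0,0,0,0,0,0,-0.2,0,0,0,0,-0.4,0,0,0,0,-0.6,0,0,0,0,-0.8,0,0,0,0,-0.9,0,0,0,0,-0.9,0,0,0,0,-0.9,0]' --squeeze 50

```text
time: 9.97
eef_pos: [0.4865, -0.2846, 0.1918]
tcp_rot: [0.741, 0.672, 0.0, 0.0]
contact_force: [-0.6, 0.7, -2.5]
opening: 0.152
finger_force: 50.2
```

>>> arm_command --steps '[0,0,0,-0.9,0,0,0,0,-0.9,0,0,0,0,-0.9,0,0,0,0,-0.7,0,0,0,0,-0.3,0,0,0,0,0,0]'

```text
time: 10.47
eef_pos: [0.4874, -0.2854, 0.2859]
tcp_rot: [0.741, 0.672, 0.0, 0.003]
contact_force: [0.6, 0.6, -1.1]
opening: 0.157
finger_force: 50.2
```

```bash
python3 - <<'E'
from h import *
go(.6233,.203,.28,.2)
s=snap('scene','s4.png')
print(proj('scene',[ctrl.get_state()['eef_pos']]))
cv2.imwrite('pics/c6.png',cv2.resize(s[60:260,150:400],None,fx=3,fy=3,interpolation=cv2.INTER_CUBIC)[:,:,::-1])
E
```

```text
t 10.47 p [ 0.4874 -0.2854  0.2859] ang -0.0969 tilt [ 0.004 -0.003 -1.   ] q6 -0.61 F [ 0.6  0.6 -1.1] T [-0.01  0.04 -0.01] ff 50.2 op 0.157
now [19.97  3.52  0.2 ] after [18.07  9.21  0.2 ] spin -2.97
[[221.36333594  88.65328508]]
```

View pics/c6.png

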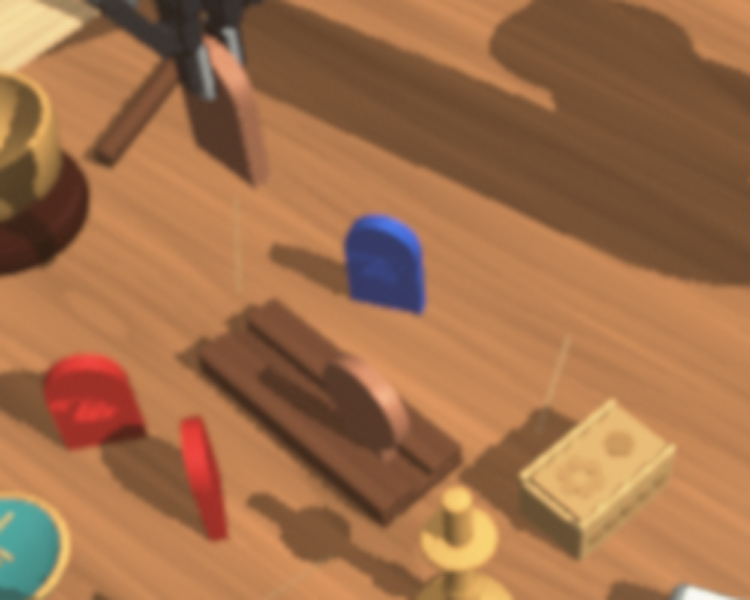

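The grip took the arch; it hangs at crop (225,120). The disc stays in the rest at (370,400). Next I'll estimate where the foot sits relative to the TCP.

```bash
python3 - <<'E'
from h import *
from scipy.spatial.transform import Rotation as R
st=ctrl.get_state();p=np.array(st['eef_pos']);M=R.from_quat(st['tcp_rot']).as_matrix()
u=M[:,0];n=M[:,1]   # width, thickness
if n[0]<0:n=-n
for o in(-.006,0,.006):
  P=[p+[0,0,-.061]+u*(o+w)+n*t for w,t in((-.03,.007),(.03,.007),(.03,-.007))]
  print(o,((proj('scene',P)-[150,60])*3).round(0).tolist())
print('u',u,'wrist',proj('scene',[p]))
E
```

```text
-0.006 [[187.0, 143.0], [247.0, 187.0], [264.0, 176.0]]
0 [[193.0, 147.0], [253.0, 192.0], [270.0, 180.0]]
0.006 [[199.0, 151.0], [260.0, 196.0], [277.0, 185.0]]
u [ 9.67892368e-02  9.95304556e-01 -8.27478239e-04] wrist [[221.36333594  88.65328508]]
```

>>> arm_command --steps '[0,0,0,0,-0.6,0,0,0,0,-0.6,0,0,0,0,-0.6,0,0,0,0,-0.6,0,0,0,0,-0.6,0,0.3,0.15,0,0,0,0.6,0.3,0,0,0,0.9,0.46,0,0]'

```text
time: 11.18
eef_pos: [0.499, -0.2361, 0.2811]
tcp_rot: [0.633, 0.774, -0.0, -0.001]
contact_force: [-0.4, -0.5, -1.7]
opening: 0.151
finger_force: 50.2
```

>>> arm_command --steps '[0,0.9,0.46,0,0,0,0.9,0.46,0,0,0,0.9,0.46,0,0,0,0.9,0.46,0,0,0,0.9,0.46,0,0,0,0.9,0.46,0,0,0,0.9,0.46,0,0,0,0.9,0.46,0,0]'

```text
time: 11.85
eef_pos: [0.553, -0.0393, 0.2814]
tcp_rot: [0.632, 0.775, -0.0, -0.001]
contact_force: [0.2, 0.8, -1.8]
opening: 0.153
finger_force: 50.2
```

>>> arm_command --steps '[0,0.9,0.46,0,0,0,0.9,0.46,0,0,0,0.9,0.46,0,0,0,0.9,0.46,0,0,0,0.9,0.46,0,0,0,0.9,0.46,0,0,0,0.9,0.46,0,0,0,0.7,0.35,0,0]'

```text
time: 12.52
eef_pos: [0.6049, 0.1505, 0.2811]
tcp_rot: [0.632, 0.775, -0.001, -0.001]
contact_force: [0.4, -0.5, -1.7]
opening: 0.151
finger_force: 50.2
```

```bash
python3 - <<'E'
from h import *
go(.6233,.203,.24,.2)
E
```

```text
t 12.52 p [0.6049 0.1505 0.2811] ang 0.2024 tilt [-0.003  0.001 -1.   ] q6 -0.12 F [ 0.4 -0.5 -1.7] T [-0.01  0.01 -0.01] ff 50.2 op 0.151
now [1.91 1.15 1.64] after [1.91 1.14 1.64] spin 0.02
```

>>> arm_command --steps '[0,0.7,0.42,0.2,0,0,0.6,0.36,0.5,0,0,0.4,0.24,0.6,0,0,0.2,0.12,0.4,0,0,0,0,0.3,0,0,0,0,0,0,0,0,0,0,0]'

```text
time: 13.1
eef_pos: [0.6234, 0.1997, 0.2321]
tcp_rot: [0.632, 0.775, -0.001, -0.001]
contact_force: [-0.3, -0.6, -1.0]
opening: 0.154
finger_force: 50.2
```

```bash
python3 - <<'E'
from h import *
from scipy.spatial.transform import Rotation as R
go(.6233,.203,.178,.2)
s=snap('scene','s5.png');t=snap('top','t5.png')
st=ctrl.get_state();p=np.array(st['eef_pos']);M=R.from_quat(st['tcp_rot']).as_matrix();u=M[:,0];n=M[:,1]
s=s[:,:,::-1].copy()
cv2.imwrite('pics/c7.png',cv2.resize(s[200:400,290:490],None,fx=3,fy=3,interpolation=cv2.INTER_CUBIC))
for nm,o in(('model0',0),):
  P=[p+[0,0,-.061]+u*(o+w)+n*t for w,t in((-.03,.007),(.03,.007),(.03,-.007),(-.03,-.007))]
  print(nm,((proj('scene',P)-[290,200])*3).round(0).tolist())
d=cv2.absdiff(cv2.imread('pics/s1.png'),cv2.imread('pics/s5.png')).max(2)
E
```

```text
t 13.1 p [0.6234 0.1997 0.2321] ang 0.2021 tilt [-0.002 -0.001 -1.   ] q6 -0.05 F [-0.3 -0.6 -1. ] T [ 0.01 -0.03 -0.02] ff 50.2 op 0.154
now [0.13 0.03 2.16] after [0.13 0.02 2.16] spin 0.02
model0 [[269.0, 370.0], [381.0, 421.0], [391.0, 397.0], [279.0, 347.0]]
```

View pics/c7.png

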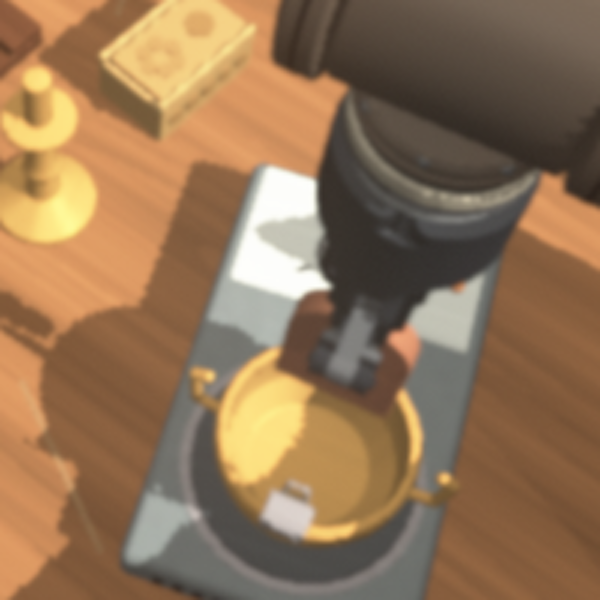

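The crop shows the arch upright over the bowl, with its foot's front corners at about crop (277,367) and (387,415). The rim spans crop columns 217–422 and its lowest edge is at row 543.

```bash
python3 - <<'E'
from h import *
f=lambda a:(np.array(a,float)+.5)/3-.5+[290,200]
zf=.2321-.0611
q=atz('scene',f([[277,367],[387,415]]),zf);print('foot front corners',q.round(4),'len',np.linalg.norm(q[1]-q[0]),'yaw',np.arctan2(-(q[1]-q[0])[0],(q[1]-q[0])[1]))
x=np.array([np.cos(.202),np.sin(.202),0]);m=q.mean(0)-.007*x;print('foot mid scene',m.round(4))
# rim: fit centre in scene from visible edge: left, right, bottom extremes
from scipy.optimize import least_squares
a=np.linspace(0,2*np.pi,400)
def ext(n,c):
    P=proj(n,np.c_[c[0]+.054*np.cos(a),c[1]+.054*np.sin(a),0*a+.101]);return P[:,0].min(),P[:,0].max(),P[:,1].max()
o=f([[217,543],[422,543]]);ob=[o[0,0],o[1,0],o[0,1]]
r=least_squares(lambda c:np.array(ext('scene',c))-ob,[.62,.2],diff_step=1e-3);print('rim scene',r.x,r.fun.round(2))
d=r.x-m[:2];print('move world',d.round(4),'tool x,y units',(d@[-np.sin(.202),np.cos(.202)]/.025).round(2),(d@x[:2]/.025).round(2))
# the same from top for tablet right/left: not visible under arm
E
```

```text
foot front corners [[0.6324 0.1731 0.171 ]
 [0.6199 0.2304 0.171 ]] len 0.05862873555243674 yaw 0.21574586387455724
foot mid scene [0.6193 0.2004 0.171 ]
rim scene [0.62673319 0.20708094] [ 1.   -1.    0.07]
move world [0.0074 0.0067] tool x,y units 0.2 0.34
```

I've now used all ten picture views, so the remaining checks will be numeric. I'll lower with a compromise correction, then compare the foot edge with the rim in the same camera, where parallax nearly cancels.

>>> arm_command --steps '[0,0.09,0.08,0.2,0,0,0.08,0.08,0.4,0,0,0,0,0.4,0,0,0,0,0.4,0,0,0,0,0.35,0,0,0,0,0.2,0,0,0,0,0.1,0,0,0,0,0,0]'

```text
time: 13.87
eef_pos: [0.6266, 0.2052, 0.1805]
tcp_rot: [0.632, 0.775, -0.001, -0.001]
contact_force: [-0.2, -0.4, -0.5]
opening: 0.149
finger_force: 50.2
```

```bash
cat > m.py <<'E'
from h import *
from scipy.ndimage import map_coordinates
from scipy.optimize import least_squares
from scipy.spatial.transform import Rotation as R
go(.624,.203,.178,.2)
s5=snap('scene','s6.png').astype(float); s1=cv2.imread('pics/s1.png')[:,:,::-1].astype(float)
def samp(im,P): return np.stack([map_coordinates(im[:,:,k],[P[:,1],P[:,0]],order=1) for k in range(3)],1)
def edge(im,A,N,h=9):
    """strongest colour step along pixel normal N at each A"""
    o=np.arange(-h,h+.1,.25);out=[]
    for a,n in zip(A,N):
        c=samp(im,a+o[:,None]*n); g=np.abs(c[6:]-c[:-6]).sum(1); i=g.argmax(); out.append((o[i]+.75,g[i]))
    return np.array(out)
# rim, outer circle, in s1
a=np.linspace(0,2*np.pi,72,endpoint=False)
rim=lambda c,r=.054:np.c_[c[0]+r*np.cos(a),c[1]+r*np.sin(a),0*a+.101]
c0=np.array([.625,.206]);A=proj('scene',rim(c0));N=proj('scene',rim(c0,.058))-A;N/=np.linalg.norm(N,axis=1)[:,None]
e=edge(s1,A,N,7);Q=A+e[:,:1]*N;W=atz('scene',Q,.101)[:,:2]
r=least_squares(lambda p:np.hypot(*(W-p[:2]).T)-p[2],[*c0,.054],loss='soft_l1',f_scale=.001);print('rim fit scene',r.x.round(4),'mad',np.median(abs(r.fun)).round(4))
rc=r.x[:2]
st=ctrl.get_state();p=np.array(st['eef_pos']);M=R.from_quat(st['tcp_rot']).as_matrix();u=M[:,0]*[1,1,0];x=np.array([u[1],-u[0],0])
f=p-[0,0,.061]
B=np.array([f+.007*x+w*u for w in np.linspace(-.024,.024,25)]);A=proj('scene',B);N=proj('scene',B+[.004,0,0])-A;N/=np.linalg.norm(N,axis=1)[:,None]
e=edge(s5,A,N,9);W=atz('scene',A+e[:,:1]*N,f[2]);dx=(W-B)@x;print('front foot edge dx mm',(dx*1e3).round(1),e[:,1].astype(int))
dxm=np.median(dx)
for sg in(-1,1):
    B=np.array([f+.007*x+dxm*x+sg*.03*u+[0,0,z] for z in np.linspace(.004,.03,14)]);A=proj('scene',B);N=proj('scene',B+.004*u)-A;N/=np.linalg.norm(N,axis=1)[:,None]
    e=edge(s5,A,N,7);k=np.linalg.norm(proj('scene',B+.001*u)-A,axis=1);print('side',sg,'du mm',(e[:,0]/k).round(1),e[:,1].astype(int))
print('foot model',f.round(4),'dx',dxm.round(4),'rim-f in (u,x) mm',((rc-f[:2])@u[:2]*1e3).round(1),((rc-f[:2])@x[:2]*1e3).round(1))
E
python3 m.py
```

```text
t 13.87 p [0.6266 0.2052 0.1805] ang 0.203 tilt [-0.002 -0.    -1.   ] q6 -0.04 F [-0.2 -0.4 -0.5] T [ 0.    0.02 -0.03] ff 50.2 op 0.149
now [-0.06 -0.12  0.1 ] after [-0.06 -0.12  0.1 ] spin 0.03
rim fit scene [0.627  0.2038 0.0532] mad 0.0009
front foot edge dx mm [-3.3 -2.9 -2.9 -2.9 -2.9 -2.9 -2.1 -1.7 -2.1 -1.2 -0.8 -1.2 -0.8 -1.7
 -0.8 -1.7 -1.2 -1.7 -1.2 -2.1 -1.7 -2.1 -2.1 -2.5 -2.5] [190 196 191 194 190 198 193 169 138 111  89  79  73  73  71  75  86 105
 110 111 108  95  86  87  85]
side -1 du mm [2.  1.6 1.6 1.2 1.9 1.9 1.5 1.9 1.5 1.5 1.5 1.9 1.5 1.5] [128 163 170 184 193 191 196 196 196 192 189 195 194 199]
side 1 du mm [-0.4 -0.8  0.  -0.4 -0.4 -0.4  0.  -0.4 -0.4 -0.4  0.  -0.4 -0.4 -0.4] [37 46 49 52 54 54 57 57 55 52 52 54 52 51]
foot model [0.627  0.2053 0.1205] dx -0.0021 rim-f in (u,x) mm -1.5 -0.3
```

>>> arm_command --steps '[0,-0.1,0,0.06,0,0,0,0,0.06,0,0,0,0,0,0,0,0,0,0,0,0,0,0,0,0,0,0,0,0,0,0,0,0,0,0,0,0,0,0,0]'

```text
time: 14.58
eef_pos: [0.6276, 0.2029, 0.1789]
tcp_rot: [0.632, 0.775, 0.0, 0.0]
contact_force: [0.1, 1.3, -0.1]
opening: 0.148
finger_force: 50.2
```

```bash
python3 m.py; python3 - <<'E'
from h import *
a=cv2.imread('pics/s3.png').astype(int);b=cv2.imread('pics/s6.png').astype(int)
d=abs(a-b).max(2)
for n,(x,y) in {'clip':(386,370),'earL':(358,328),'earR':(437,361),'switch':(412,285),'candle':(304,265),'rimbottom':(396,378)}.items(): print(n,d[y-6:y+7,x-6:x+7].max())
E
```

```text
t 14.58 p [0.6276 0.2029 0.1789] ang 0.2031 tilt [ 0.  0. -1.] q6 -0.04 F [ 0.1  1.3 -0.1] T [ 0.05 -0.01 -0.02] ff 50.2 op 0.148
now [ 0.03 -0.14  0.04] after [ 0.03 -0.14  0.04] spin 0.03
rim fit scene [0.627  0.2038 0.0532] mad 0.0009
front foot edge dx mm [-2.9 -2.5 -2.5 -2.5 -2.1 -2.5 -2.1 -2.5 -2.1 -1.7 -1.2 -0.8 -0.4 -1.2
 -0.4 -1.2 -0.8 -1.7 -1.7 -1.7 -1.2 -2.1 -2.1 -2.1 -2.1] [190 197 187 194 195 200 202 183 169 130  91  78  75  75  77  75  93 109
 109 111 102  91  85  87  86]
side -1 du mm [-9.8  1.6  2.   1.6  2.   1.6  1.6  1.5  1.9  1.9  1.5  1.5  1.5  1.5] [125 159 171 188 193 192 194 188 187 189 189 191 193 196]
side 1 du mm [-0.8 -0.4  0.  -0.4 -0.4 -0.4 -0.4 -0.4 -0.4 -0.4 -0.4  0.  -0.4 -0.7] [39 47 52 54 55 55 57 55 55 53 54 55 55 53]
foot model [0.6276 0.2029 0.1179] dx -0.0021 rim-f in (u,x) mm 1.0 -0.4
clip 17
earL 81
earR 16
switch 65
candle 17
rimbottom 17
```

```bash
python3 -c "
from plant import ctrl
print(ctrl.sign_off())"
```

```text
the job is handed in; nothing more can be done
None
```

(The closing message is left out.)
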